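Tip the spacer out of the tall kit box

TASK

Empty the taller of the two aluminium boxes on the tipping stand: tip it over the stop bar, away from the robot, so that it comes to lie on its side on the ramp with its foot hooked behind the bar, and the black spacer in it rolls out into the tray. The spacer is cleaned, so do not touch it with the gripper, and leave the lower box standing where it is.

Things in the scene. Friction and masses are not known exactly. Their poses are not given: they have to be found in the camera images.
- tall_box: Loose open aluminium box, the taller one: 75 (x) x 100 (y) x 115 mm high, walls 4 mm, 0.35 kg; 8 mm wide, 5 mm thick foot flanges on its +x and -x sides. Origin: centre of underside; z up out of the mouth, x towards the bar. Stands in either lane, flange 1-13 mm short of the bar. Pushed near the rim of its -x wall (a few N) it slides to the bar, tips, and past about 45 deg falls onto the ramp by itself.
- low_box: Bystander on the platform in the other lane: a loose aluminium box of the same make and plan, only 70 mm high, holding four small brass standoffs (one piece with it). About 0.6 kg. Origin: centre of its underside, z up. The lanes' centres are 160 mm apart, leaving 60 mm between the boxes.
- spacer: Round black spacer with bright end faces, 40 mm diameter, 50 mm long, about 0.12 kg, lying in the bottom of the tall box, free to roll. Origin: its centre; its y axis is the cylinder's axis.
- stand: Fixed stand, 340 mm wide. Origin: on the table under the mid of the stop bar's robot-side face; x points from platform to tray, away from the robot (yaw up to 20 deg), y along the bar. Dark platform: x -140 to 0, top 70 mm high. Bar: x 0 to 10, top 82. Lanes at y = +80 and -80. Ramp: 27 deg down from the bar to x 115, height 28. Tray: x 115 to 242, floor 13-21 high, walls to 65 mm.
Mind the look-alikes: they are no part of the job. What is shaped like the tall_box but brown or pink is not meant.

How it is judged:
By the outcome, as a careful person would: the job done as asked, in the order asked, and still so for the second after the job is handed in, with the robot touching nothing.
It also fails if it takes over 32 s, if anything falls off the work surface, if the arm or the gripper's body presses on something with over 40 N, if the wrist force passes 120 N, or if a joint passes its speed limit or range.

ROBOT

A 6-joint arm with a two-finger parallel gripper is mounted at the origin on the work surface. World frame = base frame: x ahead of the robot, y to its left, z up, the work surface at z = 0. Lengths are in m, angles in rad, forces in N, time in s.
With the tool pointing down it reaches from about 0.4 to 0.825 m from the base axis. Payload 7 kg.
Tool frame: the origin (TCP) lies on the centre line of the jaws, within the pads' length; the fingertips stand 22 mm ahead of it and the grasp point (between the pads) lies 3 mm ahead of it (env.nose_length is the z of the fingertips in the tool frame, in m); z points along the fingers, y is the direction in which the jaws open and shut (so a half turn about z gives the same grasp; the last joint's range is limited). The gripper opens to 85 mm and grips with 20 to 120 N. Pads are 22 mm wide; open, the fingers measure 114 mm over their backs; the gripper's body (76 mm by 85 mm) begins 54 mm behind the grasp point. The pads swing forward as they close: fully open they stand 13 mm farther back than shut.
Start: joints at [1.586, 0.359, 0.012, 0, -1.224, -0.288], TCP at [0.182, 0.65, 0.253] pointing down, gripper open.
Joint ranges: [-3.07, 3.07], [-1.43, 2.12], [-1.02, 1.25], [-3.03, 1.67], [-3.05, -0], [-3.03, 3.03]. Speed limits (rad/s): [2.39, 2.39, 3.01, 3.14, 3.14, 3.14].

INTERFACE

Orientations are given as [roll, pitch, yaw] about the fixed x, y, z axes, in that order (R = Rz(yaw) Ry(pitch) Rx(roll)).
In Python, from workcell import env, grip, kinematics, optics, ticket, spotter gives the robot as it stands. Calls block until the motion is done:
- env.move_to(position, orientation): joint-space move of the TCP to a pose.
- env.move_linear(position, vel=0.15, rotation=None, contact_N=None): straight line of the TCP; rotation=None keeps the orientation; vel is the mean speed in m/s. With contact_N (N) it stops when the force on the tool has changed by that much, and returns True; else False.
- env.goto_joints(angles): joint-space move.
- grip(opening): finger opening in m; the grip force is fixed at half the most; returns when the fingers have stopped.
- env.dwell(seconds).
- kinematics.solve_ik(position, orientation): joint angles nearest the present ones, or None.
- optics.read_camera(name): name is "scene" or "top" or "wrist"; returns (picture, depth): 384x512x3 uint8, blue, green, red; 384x512 float32, m along the optical axis (not along the pixel's ray), 0 where there is no reading.
- optics.get_calibration(name): a dict with "fov_y" (degrees; the focal length in pixels is half the picture's height over the tangent of half this angle, whatever the lens; pixels are square), "cx", "cy" (the principal point, pixels), "distortion" ([k1, k2, p1, p2, k3] as OpenCV has them; the pictures are not rectified), "extrinsics" (4x4, takes a point from world to camera coordinates). Camera axes: x right, y down, z forward; pixel columns grow to the right and rows downward; lengths in m; the calibration is good to about 2 mm. A picture is of the moment at which its call begins: read the wrist's pose just before it. get_calibration takes no time and is no camera call; for the wrist camera it gives the pose at the moment of the call.
A pose or a line that the arm cannot do raises env.MotionError and nothing moves.
- ticket.hand_in(): hands the job in, once; it reports no verdict.
Trained networks look in the newest picture that a camera, given by its name, has taken for a name from the list of things; names that differ only in an ending like _2 or _b are one class to them, and where a whole thing is asked for, a point or a joint stands for the part that bears it (a point fixed in the world has none). Each returns a list of dicts, best first, with "score" (0 to 1); they miss things now and then, are a little off and sometimes report something else, mostly with a low value. They report only what shows in the picture. A call takes as long as a camera call. They do not tell look-alikes from the thing itself.
- spotter.look_for(camera, query): "extent" ([left, top, width, height] as shares, 0 to 1, of the picture: columns of its width, rows of its height, round what is visible of it).
- spotter.regions_of(camera, query): "pixels" (384x512 bool, what is visible of it) and "extent" ([left, top, width, height] as shares, 0 to 1, of the picture: columns of its width, rows of its height, round what is visible of it).
- spotter.landmark_of(camera, query): "location" ([column, row] as shares, 0 to 1, of the picture: columns of its width, rows of its height: a listed point, or the origin of a listed thing).
Readings, each from a call of its own:
- env.current_time(): time.
- env.current_q(): joint angles.
- env.current_qvel(): joint speeds.
- env.current_joint_efforts(): joint torques, N m.
- env.current_tool_pos(): TCP position.
- env.current_orientation(): TCP orientation.
- env.current_force(): force on the tool from outside, world axes, zero at the start.
- env.current_torque(): the same for the moment, N m.
- env.current_gripper_width(): finger opening in m.
Only numpy, scipy, OpenCV 4.12 (cv2) and the standard library are available. Lean on these libraries where they do the work, as an engineer would, in place of code of your own. Each camera call takes 0.05 s, during which the arm holds its last target.

## Working session

There is one attempt and no reset: what is moved stays moved. The work goes in short steps, each a Python script; the robot and the scene stay as the last script left them, time stands still between calls to the robot, and variables do not carry over. Pictures are saved under pics/ and viewed, and the job is handed in when it is done.

```bash
ls; mkdir -p pics; python3 - <<'E'
from workcell import env, grip, kinematics, optics, ticket, spotter
import cv2
for n in ("scene","top","wrist"):
    p,d=optics.read_camera(n); cv2.imwrite(f"pics/a_{n}.png",p)
    c=optics.get_calibration(n); print(n,c)
    for q in ("tall_box","low_box","spacer","stand"):
        for f in (spotter.look_for,spotter.landmark_of):
            r=f(n,q); print(q,[(round(x["score"],2),[round(float(v),3) for v in x.get("extent",x.get("location"))]) for x in r])
print(env.current_time(), env.current_force())
E
```

```text
pics
scene {'fov_y': 57.67233402889153, 'cx': 254.666866286216, 'cy': 189.7861918350938, 'distortion': array([-0.09389181,  0.        ,  0.        ,  0.        ,  0.        ]), 'extrinsics': array([[-0.25767212,  0.96605656,  0.0184339 , -0.09980001],
       [ 0.49271248,  0.14778254, -0.85755159, -0.1840739 ],
       [-0.83116755, -0.21188453, -0.51406756,  1.41367022],
       [ 0.        ,  0.        ,  0.        ,  1.        ]])}
tall_box [(0.71, [0.392, 0.441, 0.117, 0.162]), (0.7, [0.686, 0.499, 0.116, 0.162]), (0.62, [0.516, 0.403, 0.086, 0.14])]
tall_box [(0.79, [0.444, 0.568]), (0.79, [0.736, 0.624]), (0.61, [0.557, 0.515])]
low_box [(0.91, [0.307, 0.428, 0.093, 0.121])]
low_box [(0.92, [0.357, 0.513])]
spacer []
spacer []
stand [(0.84, [0.119, 0.497, 0.424, 0.403])]
stand [(0.92, [0.375, 0.617])]
top {'fov_y': 50.10033670656469, 'cx': 260.4069945317973, 'cy': 192.06188125267275, 'distortion': array([-0.11012182,  0.        ,  0.        ,  0.        ,  0.        ]), 'extrinsics': array([[ 0.02044498, -0.99955368, -0.02178194,  0.22177344],
       [-0.99282238, -0.01772985, -0
[... 515 characters left out ...]
)]
stand []
wrist {'fov_y': 63.8799458924712, 'cx': 257.5855418299465, 'cy': 192.29066625431756, 'distortion': array([-0.07648808,  0.        ,  0.        ,  0.        ,  0.        ]), 'extrinsics': array([[-2.69080804e-01, -9.63117507e-01,  4.35024526e-04,
         6.75805016e-01],
       [-9.29071636e-01,  2.59687871e-01,  2.63416218e-01,
        -3.36009966e-02],
       [-2.53813742e-01,  7.04760787e-02, -9.64682179e-01,
         3.77197628e-01],
       [ 0.00000000e+00,  0.00000000e+00,  0.00000000e+00,
         1.00000000e+00]])}
tall_box [(0.62, [0.941, 0.0, 0.058, 0.04])]
tall_box []
low_box []
low_box []
spacer []
spacer []
stand []
stand []
1.35 [-0.83564717 -0.01692409  0.09629702]
```

View pics/a_scene.png

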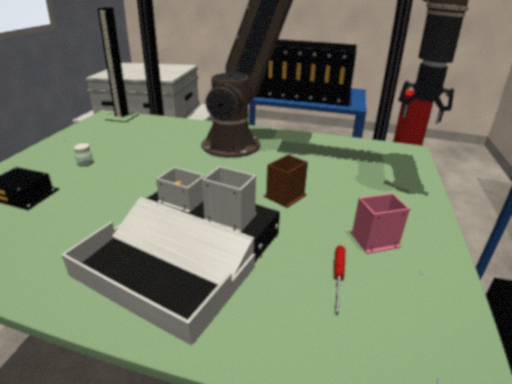

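View pics/a_top.png

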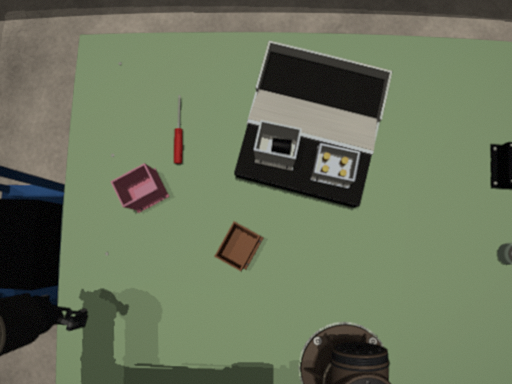

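The tall_box candidates in the top image are grey (278,146), brown (240,246) and pink (140,188). I choose the grey one: it is aluminium, stands on the stand and has the black spacer inside. I'll measure it by depth and check it in a close crop.

```bash
cat > h.py <<'E'
from workcell import env, grip, kinematics, optics, ticket, spotter
import cv2, numpy as np
def cloud(n,d,c):
    f=192/np.tan(np.radians(c["fov_y"])/2); K=np.array([[f,0,c["cx"]],[0,f,c["cy"]],[0,0,1]])
    u,v=np.meshgrid(np.arange(512.),np.arange(384.))
    p=cv2.undistortPoints(np.stack([u,v],-1).reshape(-1,1,2),K,c["distortion"]).reshape(384,512,2)
    P=np.dstack([p[...,0]*d,p[...,1]*d,d]); E=c["extrinsics"]
    W=(P-E[:3,3])@E[:3,:3]
    W[d<=0]=np.nan
    return W
def project(X,c):
    f=192/np.tan(np.radians(c["fov_y"])/2); K=np.array([[f,0,c["cx"]],[0,f,c["cy"]],[0,0,1]])
    E=c["extrinsics"]; r=cv2.Rodrigues(E[:3,:3])[0]
    return cv2.projectPoints(np.array(X,float).reshape(-1,1,3),r,E[:3,3],K,c["distortion"])[0].reshape(-1,2)
E
python3 - <<'E'
from h import *
p,d=optics.read_camera("top"); c=optics.get_calibration("top")
W=cloud("top",d,c)
cv2.imwrite("pics/b_crop.png",cv2.resize(p[30:220,220:400],None,fx=4,fy=4,interpolation=cv2.INTER_CUBIC)[:600,:])
np.savez("top.npz",p=p,d=d,W=W)
roi=np.zeros((384,512),bool); roi[30:215,225:400]=1
Z=W[...,2]
for nm,lo,hi in (("tallrim",.175,.20),("lowrim",.132,.15),("plat",.063,.0745),("bar",.077,.09)):
    m=roi&(Z>lo)&(Z<hi); 
    P=W[m]; print(nm,m.sum(),np.median(P,0).round(4),end=" ")
    r=cv2.minAreaRect((P[:,:2]*1000).astype(np.float32)); print(r, cv2.boxPoints(r).round(0).tolist())
m=(Z[240:250,150:200]);print("table",np.nanmedian(m))
s=cv2.normalize(np.nan_to_num(Z[30:220,220:400]),None,0,255,cv2.NORM_MINMAX).astype(np.uint8)
cv2.imwrite("pics/b_z.png",cv2.resize(s,None,fx=3,fy=3,interpolation=0))
E
```

```text
tallrim 343 [0.5753 0.191  0.1853] ((573.2975463867188, 189.19345092773438), (100.19940948486328, 76.81969451904297), 78.80896759033203) [[526.0, 148.0], [601.0, 133.0], [621.0, 231.0], [545.0, 246.0]]
lowrim 439 [0.5424 0.0764 0.1406] ((549.535400390625, 114.73820495605469), (252.13075256347656, 81.11293029785156), 74.65406036376953) [[477.0, 4.0], [555.0, -18.0], [622.0, 226.0], [544.0, 247.0]]
plat 5386 [0.5413 0.1146 0.0709] ((656.3453979492188, 91.19674682617188), (352.2868957519531, 390.07574462890625), 76.37667083740234) [[425.0, -34.0], [804.0, -126.0], [887.0, 216.0], [508.0, 308.0]]
bar 1036 [0.5899 0.0631 0.0811] ((549.9041137695312, 116.8287353515625), (340.1578063964844, 166.74095153808594), 76.64717864990234) [[430.0, -29.0], [592.0, -68.0], [670.0, 263.0], [508.0, 302.0]]
table 0.0013932052771586138
```

View pics/b_crop.png

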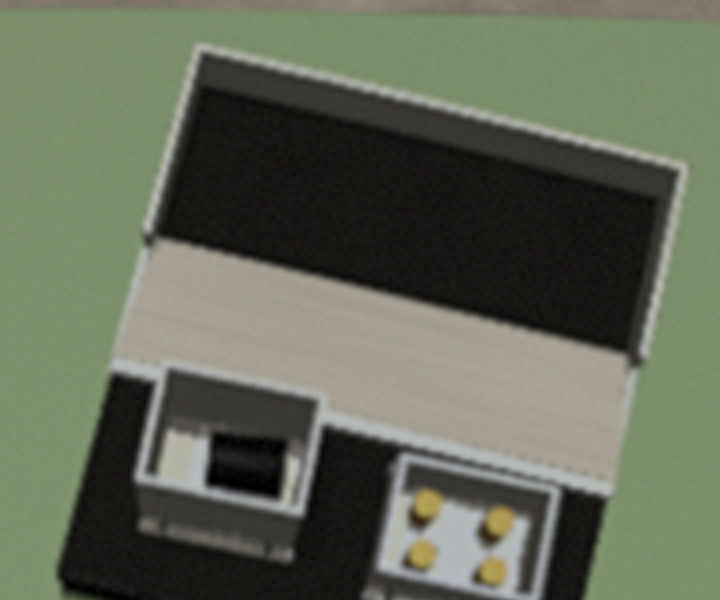

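The crop confirms it: the grey box holds the black spacer and stands in the +y lane. The stand's yaw is about -13.3°, with its origin near (0.605, 0.104). The rear wall is at stand x ≈ -0.089, y ≈ 0.075, which fits the given sizes. Next I move in behind it.

```bash
cat >> h.py <<'E'
YAW=np.radians(-13.3); O=np.array([.605,.104])
xh=np.array([np.cos(YAW),np.sin(YAW)]); yh=np.array([-xh[1],xh[0]])
def S(x,y,z): return [*(O+x*xh+y*yh),z]
E
python3 - <<'E'
from h import *
print(env.current_orientation(), env.nose_length)
best=None
for yaw in (YAW,YAW+np.pi):
    q=kinematics.solve_ik(S(-.145,.075,.255),[np.pi,0,yaw]); print(yaw,None if q is None else np.round(q,2))
    if q is not None:
        c=np.abs(np.array(q)-env.current_q()).max()
        if best is None or c<best[0]: best=(c,yaw)
yaw=best[1]; open("yaw","w").write(str(yaw))
grip(.04)
env.move_to(S(-.145,.075,.255),[np.pi,0,yaw])
env.move_linear(S(-.145,.075,.190),vel=.1)
print(env.current_time(),env.current_tool_pos(),env.current_gripper_width())
for n in("scene","wrist"):
    p,d=optics.read_camera(n)
    if n=="scene": p=cv2.resize(p[100:330,60:300],None,fx=2.5,fy=2.5)
    cv2.imwrite(f"pics/c_{n}.png",p)
E
```

```text
[ 3.14150785e+00  8.04236273e-06 -2.72857238e-01] 0.022
-0.23212879051524585 [ 0.79  0.11 -0.31  0.   -1.15  0.55]
2.909463863074547 [ 0.79  0.11 -0.31 -0.   -1.15 -2.59]
4.6333 [0.48146895 0.21067526 0.19049114] 0.04014357664120771
```

View pics/c_scene.png

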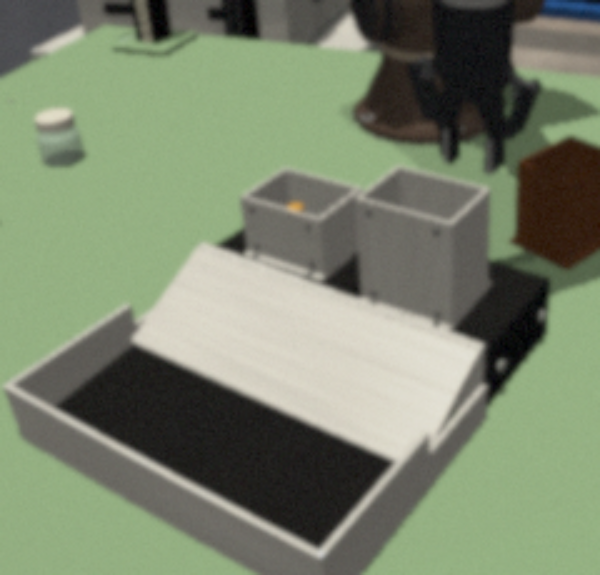

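View pics/c_wrist.png

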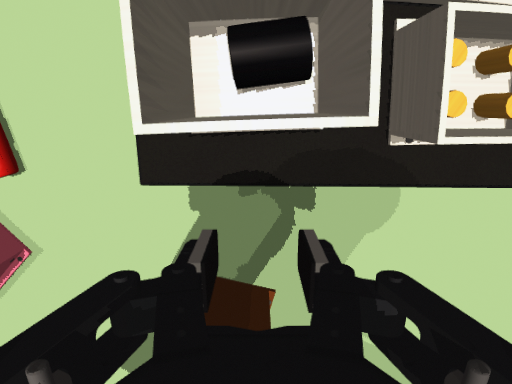

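The wrist view shows the fingers (centre col 258) lined up with the wall (cols 135–378). The spacer is inside at (270,50), clear of the fingers. I'll push in stages.

```bash
python3 - <<'E'
from h import *
y=.075
print(env.move_linear(S(-.085,y,.190),vel=.06,contact_N=2), env.current_tool_pos(), env.current_force())
env.move_linear(S(-.065,y,.190),vel=.06); print(env.current_force())
env.move_linear(S(-.050,y,.193),vel=.06); print(env.current_force(),env.current_time())
for n in("scene","wrist"):
    p,d=optics.read_camera(n)
    if n=="scene": p=cv2.resize(p[100:330,60:300],None,fx=2.5,fy=2.5)
    cv2.imwrite(f"pics/d_{n}.png",p)
E
```

```text
True [0.52909903 0.19867139 0.18907837] [-0.48245094  0.672852   -0.11751074]
[-3.15421546  2.87397951  4.78267088]
[-4.55263021  0.86560891 10.87234236] 6.5917
```

View pics/d_scene.png

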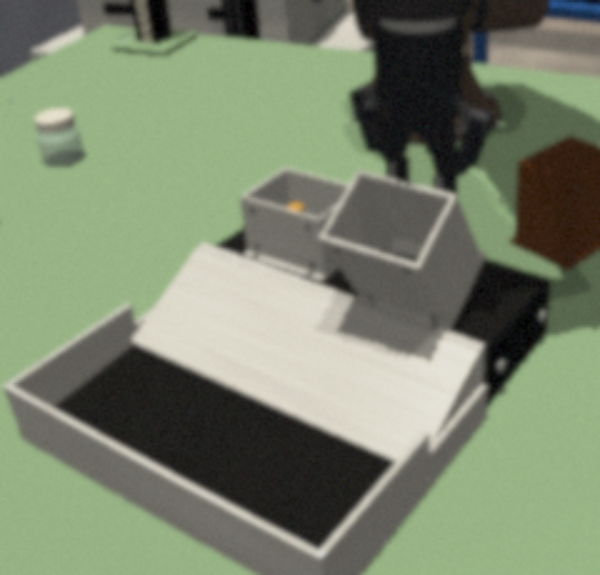

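View pics/d_wrist.png

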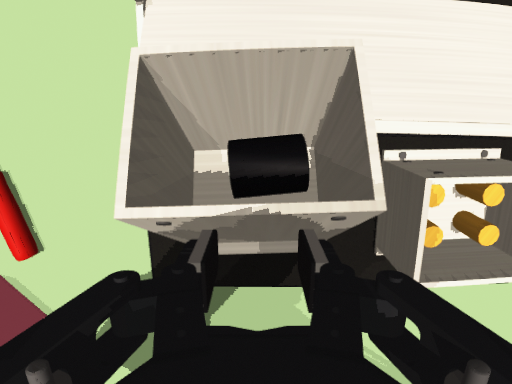

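The box is tipping squarely (about 25°) and the low box is untouched. The upward force is growing, so I continue with a rising path.

```bash
python3 - <<'E'
from h import *
y=.075
p0=env.current_tool_pos()
for x,z in((-.040,.199),(-.030,.204),(-.022,.208)):
    env.move_linear(S(x,y,z),vel=.05); print(env.current_force(),env.current_time())
env.dwell(.3)
for n in("scene","wrist"):
    p,d=optics.read_camera(n)
    if n=="scene": p=cv2.resize(p[100:330,60:300],None,fx=2.5,fy=2.5)
    cv2.imwrite(f"pics/e_{n}.png",p)
E
```

```text
[-1.94068487  1.02430252  3.59685015] 7.075
[-0.99346792  0.04092098  2.33057728] 7.45
[-0.62620707  0.21770554  2.69361151] 7.775
```

View pics/e_scene.png

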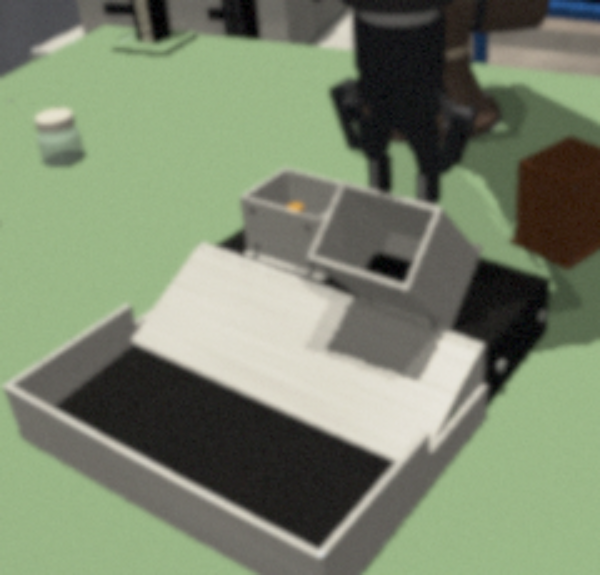

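View pics/e_wrist.png

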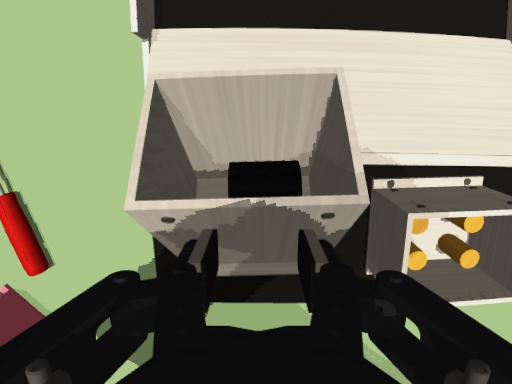

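The box is at about 40° and nearly balanced. I keep going gently until it falls.

```bash
python3 - <<'E'
from h import *
y=.075
for x,z in((-.012,.210),(-.004,.212),(.004,.213),(.012,.213),(.020,.213)):
    env.move_linear(S(x,y,z),vel=.05); env.dwell(.15); f=env.current_force(); print(x,f.round(2) if hasattr(f,'round') else f,env.current_time())
    p,d=optics.read_camera("wrist"); W=cloud("wrist",d,optics.get_calibration("wrist"))
    m=(W[...,2]>.15)&(W[...,2]<.23); m[240:]=0
    print(m.sum(), W[m].max(0).round(3) if m.any() else "")
    if not m[:200].sum()>100: break
env.dwell(.3)
for n in("scene","wrist"):
    p,d=optics.read_camera(n)
    if n=="scene": p=cv2.resize(p[100:330,60:300],None,fx=2.5,fy=2.5)
    cv2.imwrite(f"pics/f_{n}.png",p)
E
```

```text
-0.012 [-1.09 -0.22  1.36] 8.675
19767 [0.703 0.233 0.211]
-0.004 [-0.04 -0.72 -0.33] 9.1917
17235 [0.706 0.231 0.209]
0.004 [ 0.4  -0.08  0.26] 9.7
21246 [0.718 0.231 0.208]
0.012 [ 0.09 -0.4  -0.81] 10.2083
2747 [0.676 0.223 0.208]
0.02 [0.21 1.   0.29] 10.7167
2652 [0.676 0.223 0.207]
```

View pics/f_scene.png

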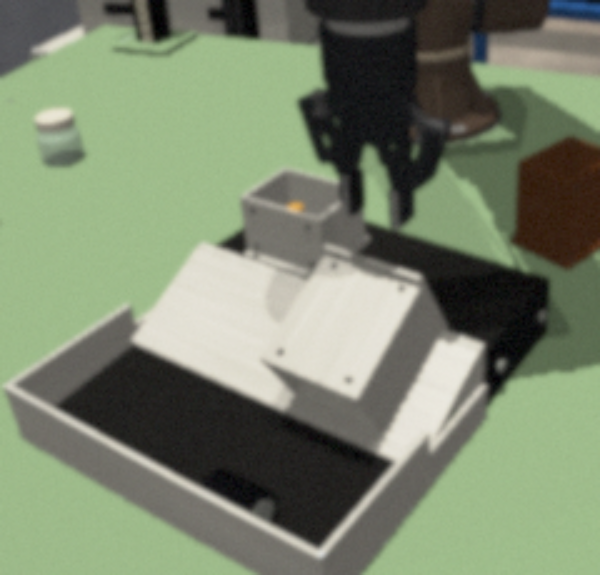

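View pics/f_wrist.png

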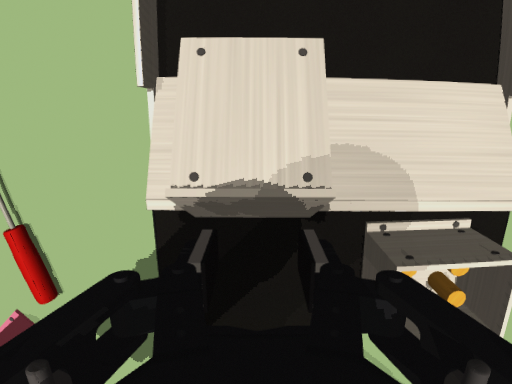

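The box lies on the ramp and the spacer is in the tray (crop 240,490). I'll retract upward and back, then verify.

```bash
python3 - <<'E'
from h import *
env.move_linear(S(-.03,.075,.29),vel=.15)
env.move_linear(S(-.16,.075,.30),vel=.15)
env.dwell(.3); print(env.current_time(),env.current_force())
p,d=optics.read_camera("top"); c=optics.get_calibration("top"); W=cloud("top",d,c)
W0=np.load("top.npz")["W"]
cv2.imwrite("pics/g_top.png",cv2.resize(p[30:220,220:400],None,fx=3,fy=3,interpolation=cv2.INTER_CUBIC))
R=np.dstack([(W[...,:2]-O)@xh,(W[...,:2]-O)@yh,W[...,2]])
roi=np.zeros((384,512),bool); roi[30:215,225:400]=1
m=roi&(R[...,1]>0.02)&(R[...,1]<.13)&(R[...,0]>-.1)&(R[...,0]<.12)
for a in np.arange(-.06,.24,.01):
    k=roi&(abs(R[...,0]-a)<.005)&(abs(R[...,1]-.075)<.03); print(round(a,2),np.nanmedian(R[...,2][k]).round(3),end=" | ")
print()
for w in (W0,W):
    k=roi&(w[...,2]>.132)&(w[...,2]<.15)&(w[...,1]<.1)&(w[...,0]<.6); print("low",k.sum(),cv2.minAreaRect((w[k][:,:2]*1000).astype(np.float32)))
for n in ("top",):
  for q in ("spacer","tall_box"): print(q,[(r["score"],np.round(r["location"],3)) for r in spotter.landmark_of(n,q)])
p,d=optics.read_camera("scene"); cv2.imwrite("pics/g_scene.png",cv2.resize(p[100:330,60:300],None,fx=2.5,fy=2.5))
E
```

```text
13.2417 [ 0.50159224 -0.36576163  0.56880861]
-0.06 nan | -0.05 nan | -0.04 nan | -0.03 nan | -0.02 nan | -0.01 nan | 0.0 nan | 0.01 nan | 0.02 nan | 0.03 nan | 0.04 nan | 0.05 nan | 0.06 nan | 0.07 nan | 0.08 nan | 0.09 nan | 0.1 0.12 | 0.11 0.116 | 0.12 0.111 | 0.13 0.105 | 0.14 nan | 0.15 nan | 0.16 nan | 0.17 0.018 | 0.18 0.017 | 0.19 0.017 | 0.2 0.019 | 0.21 0.048 | 0.22 0.054 | 0.23 0.053 | 
low 297 ((529.5750732421875, 42.5204963684082), (99.02955627441406, 76.60718536376953), 78.3499755859375)
low 301 ((529.4953002929688, 42.48894500732422), (98.60990142822266, 76.35955047607422), 78.36994934082031)
spacer [(0.59, array([0.592, 0.164]))]
tall_box [(0.96, array([0.285, 0.497]))]
  return np.nanmean(a, axis, out=out, keepdims=keepdims)
```

View pics/g_top.png

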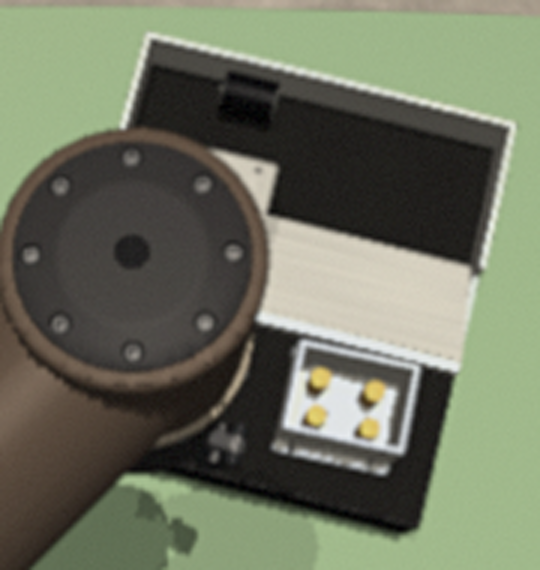

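View pics/g_scene.png

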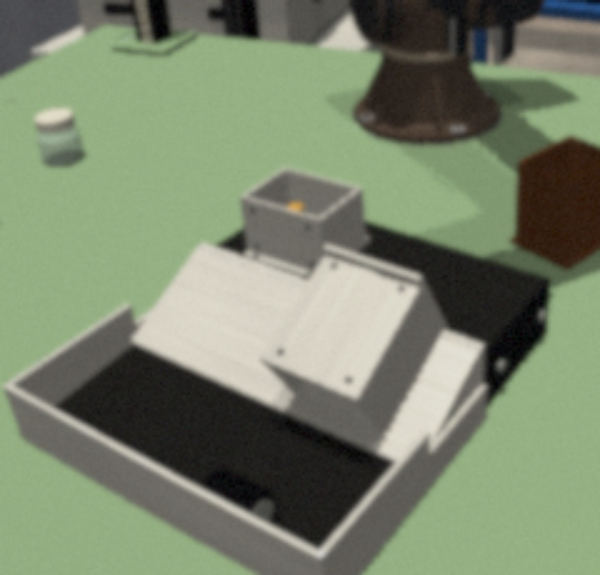

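```bash
python3 - <<'E'
from h import *
p,d=optics.read_camera("wrist"); W=cloud("wrist",d,optics.get_calibration("wrist"))
cv2.imwrite("pics/h_wrist.png",p)
R=np.dstack([(W[...,:2]-O)@xh,(W[...,:2]-O)@yh,W[...,2]])
for a in np.arange(-.04,.16,.01):
    k=(abs(R[...,0]-a)<.005)&(abs(R[...,1]-.075)<.03); k2=(abs(R[...,0]-a)<.005)&(abs(R[...,1])<.012)
    f=lambda k:(round(float(np.median(R[...,2][k])),3) if k.any() else None)
    print(round(a,2),f(k),f(k2),end=" | ")
b=(R[...,2]>.1)&(R[...,0]>0)&(R[...,0]<.2)&(R[...,1]>.01)
P=R[b]; print("\nbox min/max",np.percentile(P,[.5,99.5],axis=0).round(3))
E
```

```text
-0.04 0.069 0.069 | -0.03 0.069 0.069 | -0.02 0.069 0.069 | -0.01 0.069 0.069 | 0.0 0.088 0.072 | 0.01 0.1 0.08 | 0.02 None 0.077 | 0.03 None None | 0.04 None None | 0.05 None None | 0.06 None None | 0.07 None None | 0.08 None None | 0.09 None None | 0.1 None None | 0.11 None None | 0.12 None None | 0.13 None None | 0.14 None None | 0.15 None None | 
box min/max [[0.005 0.032 0.1  ]
 [0.008 0.13  0.104]]
```

View pics/h_wrist.png

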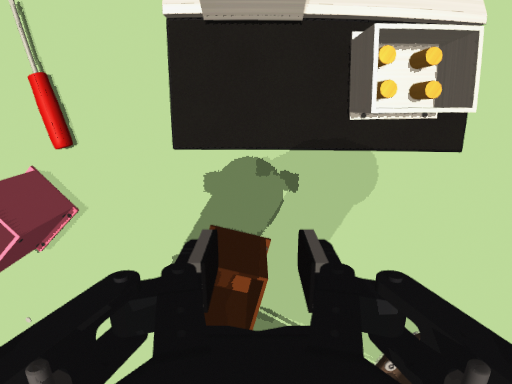

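The foot is hooked: the box's underside passes x ≈ 0 at z ≈ 0.088 and slopes down behind the bar's robot-side face. The low box hasn't moved.

```bash
python3 - <<'E'
from h import *
print(env.current_time()); print(ticket.hand_in())
E
```

```text
13.4917
the job is handed in; nothing more can be done
None
```

The tall box is tipped over the bar and lies on its side on the ramp, and the spacer has rolled into the tray. I pushed it with half-open fingers near the rim of its -x wall until it fell by itself, then retracted clear and handed in at 13.5 s.

What the last checks showed:
- **Hook:** the depth profile puts the box's underside sloping down behind the bar's robot-side face, so its foot is hooked. The foot itself was out of view, so this is inferred from that slope.
- **Spacer:** it lies in the tray in both the scene and top pictures, and the gripper never went near it.
- **Low box:** its rim moved less than 0.1 mm between the before and after measurements.
- **Forces:** the force readings I took between moves peaked at about 12 N.
- **Disagreeing or missing:** in the last top picture the arm hid much of the tipped box. The network there reported only the pink look-alike as tall_box, so I relied on the scene picture and depth instead.

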